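# Open the bench power supply and set its internal selector

### The job

Open the white bench power supply: loosen its two brass thumbscrews one after the other, turning each anticlockwise right round to its stop (about half a turn or somewhat less; they stay in the cover), and only then lift the grey cover off by its black handle. Set the cover down on the middle of the green mat, right way up and flat; lower it all the way rather than dropping it, and let go. Then throw the red selector lever inside the case fully over to its other side, leaving the screwdriver, reel, pot and spray can where they are.

Things in the scene. Friction and masses are not known exactly. Their poses are not given: they have to be found in the camera images.
- case: White bench power supply fixed on the table: open-topped case 150 (x) x 220 (y) x 90 mm high, walls 4 mm, closed by the grey cover. Origin: centre of its underside. z up; its black front panel faces -x, vent slots are on +x. Inside, a shelf at each y end, just under the rim, leaves an opening 130 mm in y by 142 mm in x; the circuit board's top is 12 mm above the table.
- cover_handle (a point): Centre of the black bar handle on the middle of the cover: a bar along the cover's y, 60 mm long, 12 mm thick in x and z, on two posts, its underside 28 mm above the plate's top face. This point is 38 mm above the plate's underside, so 128 mm above the table at the start and 52 mm above what the cover stands on when set down. Axes: the cover's, z up.
- cover: Loose grey cover, about 0.5 kg: a plate 162 (x) x 232 (y) x 4 mm resting on the case's rim, with flanges 14 mm deep all round, outside the case with 3 mm play. Origin: centre of the plate's underside; axes as the case's at the start. Lift it straight up over 20 mm to clear. A foot on each screw holds it down until the screw is at about 2.25 rad. Set down, it stands on its flanges.
- screw_a (a joint): Turn of thumbscrew A (at the cover's +y end), rad: 0 is tight, grows anticlockwise seen from above, stops at 2.6 (fully loose); loose from about 2.25. Starts between 0 and 0.35. Dry friction about 0.04 N m, stays where left. More than one grasp is needed.
- screw_b (a joint): Turn of thumbscrew B (at the cover's -y end); values as for A.
- screw_a_head (a point): Centre of the brass head of thumbscrew A: an upright round knurled knob 26 mm in diameter, 22 mm high, its underside 8 mm and its top 30 mm above the plate's top face. 80 mm from the handle's centre towards the cover's +y. A black mark on its top runs from the axis to the rim; when fully loose it points to the handle. The point turns with the screw.
- screw_b_head (a point): Centre of the brass head of thumbscrew B, the same knob, 80 mm from the handle's centre towards the cover's -y.
- selector (a joint): Angle of the red selector lever inside the case, rad: 0 leaning towards the case's front (-x), 1.0 fully over towards the case's back (+x). It stays where it is left, starts between 0 and 0.15, and swings about an axis along the case's y.
- selector_tip (a point): Tip of the red selector lever, its upper end: the centre of a red ball 26 mm in diameter, 42 mm from the pivot. The pivot lies 30 mm above the table and 12 mm towards the back (+x) from the case's middle; the ball swings from 20 mm before it to 20 mm behind it, its top 5 to 10 mm below the case's rim. It is free to be pushed from the front towards the back with closed fingers (about 2 N).
- mat: Green mat fixed on the table, 240 mm (x) by 300 mm (y), 3 mm thick, with a white border line. Origin: centre of its underside. Axes along its sides.
- screwdriver_grip (a point): Bystander: loose screwdriver 160 mm long lying on the table beyond the work; point on its handle.
- reel: Bystander: black reel standing on its flange, 56 mm in diameter, 40 mm high; origin at the centre of its underside.
- pot: Bystander: small amber jar with white lid, 44 mm in diameter, 50 mm high; origin at the centre of its underside.
- spray: Bystander: blue spray can with a broad white label and pale top, 52 mm in diameter, 130 mm high; origin at the centre of its underside.

How it is judged:
By the outcome, as a careful person would: the job done as asked, in the order asked, and still so for the second after the job is handed in, with the robot touching nothing.
It also fails if it takes over 72 s, if anything falls off the work surface, if the arm or the gripper's body presses on something with over 40 N, if the wrist force passes 120 N, or if a joint passes its speed limit or range.

### The arm

A 6-joint arm with a two-finger parallel gripper is mounted at the origin on the work surface. World frame = base frame: x ahead of the robot, y to its left, z up, the work surface at z = 0. Lengths are in m, angles in rad, forces in N, time in s.
With the tool pointing down it reaches from about 0.375 to 0.75 m from the base axis. Payload 9 kg.
Tool frame: the origin (TCP) lies at the very end of the fingers, on their centre line; the grasp point (between the pads) lies 19 mm behind it; z points along the fingers, y is the line along which they close (so a half turn about z gives the same grasp; the last joint's range is limited). The gripper opens to 85 mm and grips with 20 to 120 N. Pads are 22 mm wide; open, the fingers measure 114 mm over their backs; the gripper's body (76 mm by 85 mm) begins 54 mm behind the grasp point. The pads swing forward as they close: fully open they stand 13 mm farther back than shut.
Start: joints at [1.1, 0.104, 0.097, 1.564, 0, 1.353], TCP at [0.15, 0.581, 0.231] pointing down, gripper open.
Joint ranges: [-2.99, 2.99], [-0.84, 1.86], [-1.1, 1.16], [-1.84, 2.11], [-1.51, 1.56], [-3.14, 3.14]. Speed limits (rad/s): [2.22, 2.22, 2.57, 3.14, 3.14, 3.14].

### API

Orientations are given as a unit quaternion [w, x, y, z].
In Python, from rig import readout, viewer, manip gives the robot as it stands.
- The arm moves only by the tool jog_arm, never from a script. Its argument "plan" is a list of rows, each a list of 3 entries, a list of its own where there are three numbers: the shift along the tool's x, y, z in m, then the turn, a rotation vector about the tool's x, y, z in degrees, then the gripper command: -1 is fully open, 1 is shut, values between are in proportion. In form: [[[dx, dy, dz], [wx, wy, wz], gripper], ...]. A call has 1 to 12 rows; each row is the pose to reach, as a shift and turn from the pose commanded when the call began, along the tool's axes at that moment; what a row does not reach only later rows make up. A row lasts 1/8 s, in which the tool goes at most 62.5 mm and 10.7 degrees, less where a joint would pass 70% of its speed; a pose out of reach is approached as far as the arm can. A call with a gripper value outside its range is refused whole. The fingers move at their own pace and stop on an object; "squeeze" is the grip in N (left out, the last holds). Time passes only in rows, so rows that repeat a pose let the fingers close. It gives the time, the measured TCP pose, the force, the opening and the grip force at its end, in the units of the state.
- readout.get_obs(): the state, without advancing time (a new reading comes with each control period).
- viewer.grab_frame(name): name is "scene" or "top" or "wrist"; returns the picture (400x640x3 uint8, blue, green, red); there is no depth.
- viewer.camera_info(name): a dict with "vfov" (degrees; the focal length in pixels is half the picture's height over the tangent of half this angle, whatever the lens; pixels are square), "cx", "cy" (the principal point, pixels), "k1" (the pictures are not rectified: a ray, as slopes to the right and down, at radius r is drawn at 1 + k1 r^2 times it, then the intrinsics apply), "cam_to_world" (4x4, takes a point from camera to world coordinates). Camera axes: x right, y up, looking along -z (the intrinsics and any distortion apply to the point x, -y, -z); pixel columns grow to the right and rows downward; lengths in m; the calibration is good to about 2 mm. A picture is of the moment at which its call begins: read the wrist's pose just before it. camera_info takes no time and is no camera call; for the wrist camera it gives the pose at the moment of the call.
- manip.sign_off(): hands the job in; it is judged then, once.
The state is a dict: "time_s": time; "joint_positions": joint angles; "joint_vel": joint speeds; "tau": joint torques, N m; "tcp_pos": TCP position; "tool_rot": TCP orientation; "ft_force": force on the tool from outside, world axes, zero at the start; "ft_torque": the same for the moment, N m; "finger_gap": finger opening in m; "gripper_force": force on a finger pad.
Only numpy, scipy, OpenCV 4.12 (cv2) and the standard library are available. Lean on these libraries where they do the work, as an engineer would, in place of code of your own. Each camera call takes 0.05 s, during which the arm holds its last target. There are 200 camera calls.

## Working session

There is one attempt and no reset: what is moved stays moved. The work goes in short steps, Python scripts to look and compute and a tool call to move; the robot and the scene stay as the last step left them, time stands still between calls to the robot, and variables do not carry over. Pictures are saved under pics/ and viewed, at most 10 in all, crops included, and the job is handed in when it is done.

Besides the shell and the picture viewer there is one more tool, called after "Call:" as name(argument=value, ...) on one line, values as JSON. jog_arm: Moves the arm, as the interface text tells. Its arguments: {"type":"object","properties":{"plan":{"type":"array"},"squeeze":{"type":"number"}},"required":["plan"]}

```bash
ls; mkdir -p pics; python3 - <<'E'
from rig import readout, viewer
import cv2
o=readout.get_obs(); print(o)
for n in("top","scene"):
    cv2.imwrite(f"pics/{n}0.png",viewer.grab_frame(n)); print(n,viewer.camera_info(n))
E
```

```text
pics
{'time_s': 0.0, 'joint_positions': array([ 1.10029112e+00,  1.04688162e-01,  9.64855738e-02,  1.56390949e+00,
       -7.54454572e-06,  1.35312524e+00]), 'joint_vel': array([-9.75501705e-04,  2.03044906e-04,  5.61668662e-06, -7.95292867e-04,
        9.82261900e-04, -1.29529057e-03]), 'tau': array([ 7.30591319e-05, -5.56933951e+01,  5.03642392e+01,  1.71157485e-02,
       -3.35845862e-04,  4.89250667e-07]), 'tcp_pos': array([0.14991234, 0.58062917, 0.23053783]), 'tool_rot': array([-2.18375210e-04,  1.26080584e-01,  9.92019785e-01, -6.20584762e-04]), 'ft_force': array([-0.63802787,  0.31316388,  0.34422917]), 'ft_torque': array([-0.02553026,  0.02318535, -0.01365195]), 'gripper_force': 0.0, 'finger_gap': 0.08545578819221726}
top {'vfov': 50.86006732982491, 'cx': 320.51764138462477, 'cy': 200.615178607786, 'k1': -0.011478272416509472, 'cam_to_world': array([[-0.02134849,  0.99620697, -0.08435586,  0.55287427],
       [-0.99942243, -0.01903357,  0.02815201,  0.0915437 ],
       [ 0.02643963,  0.08490814,  0.99603793,  1.04729384],
       [ 0.        ,  0.        ,  0.        ,  1.        ]])}
scene {'vfov': 51.43980169701365, 'cx': 320.67679323485817, 'cy': 199.77138554285108, 'k1': -0.09529068086887504, 'cam_to_world': array([[-0.34344832, -0.48617247,  0.80354189,  1.45368175],
       [ 0.939158  , -0.18238766,  0.29106184,  0.37550578],
       [ 0.00504987,  0.8546175 ,  0.5192335 ,  0.63008991],
       [ 0.        ,  0.        ,  0.        ,  1.        ]])}
```

View pics/top0.png

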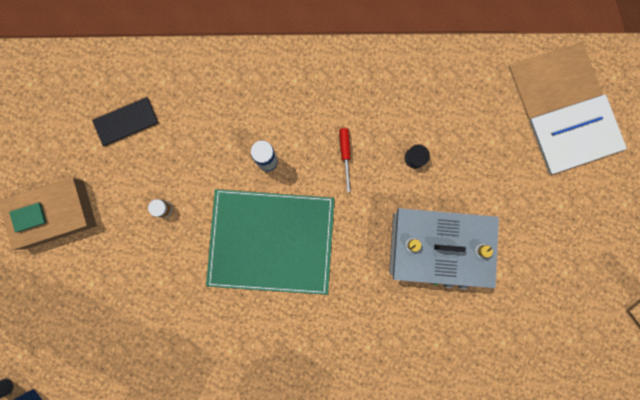

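View pics/scene0.png

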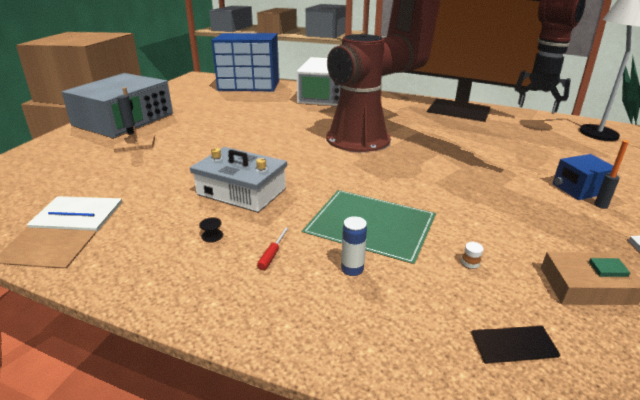

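The top view shows the case at about (446,248) with knobs at about (414,245) and (486,251). The handle is at (450,249) and the mat at about (271,242). The bystanders are all beyond or left of the work.

```bash
cat > h.py <<'E'
import numpy as np, cv2
from rig import readout, viewer
from scipy.spatial.transform import Rotation as R
def rot(o): return R.from_quat(np.roll(o['tool_rot'],-1))
def K(ci):
    f=200/np.tan(np.radians(ci['vfov'])/2); return np.array([[f,0,ci['cx']],[0,f,ci['cy']],[0,0,1.]]),np.array([ci['k1'],0,0,0.])
def p2w(ci,uv,z):
    k,d=K(ci); n=cv2.undistortPoints(np.float64(uv).reshape(-1,1,2),k,d)[:,0]
    M=ci['cam_to_world']; r=np.c_[n[:,0],-n[:,1],-np.ones(len(n))]@M[:3,:3].T
    return M[:3,3]+r*((z-M[2,3])/r[:,2])[:,None]
def w2p(ci,P):
    k,d=K(ci); M=ci['cam_to_world']; q=(np.atleast_2d(P)-M[:3,3])@M[:3,:3]; q=q*[1,-1,-1]
    return cv2.projectPoints(q,np.zeros(3),np.zeros(3),k,d)[0][:,0]
def blobs(im,lo,hi,amin=8,roi=None):
    h=cv2.cvtColor(im,cv2.COLOR_BGR2HSV); m=cv2.inRange(h,np.array(lo),np.array(hi))
    if roi: 
        q=np.zeros_like(m); x0,y0,x1,y1=roi; q[y0:y1,x0:x1]=m[y0:y1,x0:x1]; m=q
    n,l,s,c=cv2.connectedComponentsWithStats(m)
    return m,[(l==i) for i in range(1,n) if s[i,4]>=amin],[(s[i,4],c[i].round(1)) for i in range(1,n) if s[i,4]>=amin]
E
python3 - <<'E'
from h import *
im=cv2.imread('pics/top0.png'); ci=viewer.camera_info('top')
m,b,s=blobs(im,(35,80,40),(85,255,200),2000); print(s)
r=cv2.minAreaRect(cv2.findNonZero(m*np.uint8(b[0]))) ; w=p2w(ci,cv2.boxPoints(r),.003);print(w.round(4),w.mean(0))
for n,lo,hi,z in(("brass",(18,120,90),(32,255,255),.124),("handle",(0,0,0),(180,255,45),.134)):
    _,_,s=blobs(im,lo,hi,15,(395,232,497,265)); print(n,[(a,c,p2w(ci,[c],z)[0].round(4)) for a,c in s])
m,b,s=blobs(im,(95,20,70),(125,130,200),1500,(380,195,510,300));print(s)
r=cv2.minAreaRect(cv2.findNonZero(m)); w=p2w(ci,cv2.boxPoints(r),.094);print(r,w.round(4),w.mean(0))
cv2.imwrite('pics/crop0.png',cv2.resize(im[200:295,385:505],None,fx=6,fy=6,interpolation=cv2.INTER_CUBIC))
E
```

```text
[(np.int32(10044), array([270.2, 241.6]))]
[[0.4458 0.3338 0.003 ]
 [0.6667 0.3179 0.003 ]
 [0.6416 0.0409 0.003 ]
 [0.42   0.0618 0.003 ]] [0.54353071 0.18863263 0.003     ]
brass [(np.int32(110), array([414.4, 244.9]), array([ 0.5294, -0.1389,  0.124 ])), (np.int32(120), array([485.1, 251. ]), array([ 0.5125, -0.2957,  0.124 ]))]
handle [(np.int32(88), array([449.1, 247.8]), array([ 0.5217, -0.2123,  0.134 ]))]
[(np.int32(6566), array([444.9, 248.2]))]
((445.50811767578125, 249.07211303710938), (102.93685150146484, 72.42017364501953), 4.899092674255371) [[ 0.4496 -0.0905  0.094 ]
 [ 0.612  -0.1104  0.094 ]
 [ 0.587  -0.3469  0.094 ]
 [ 0.424  -0.3234  0.094 ]] [ 0.51815751 -0.21779792  0.094     ]
```

View pics/crop0.png

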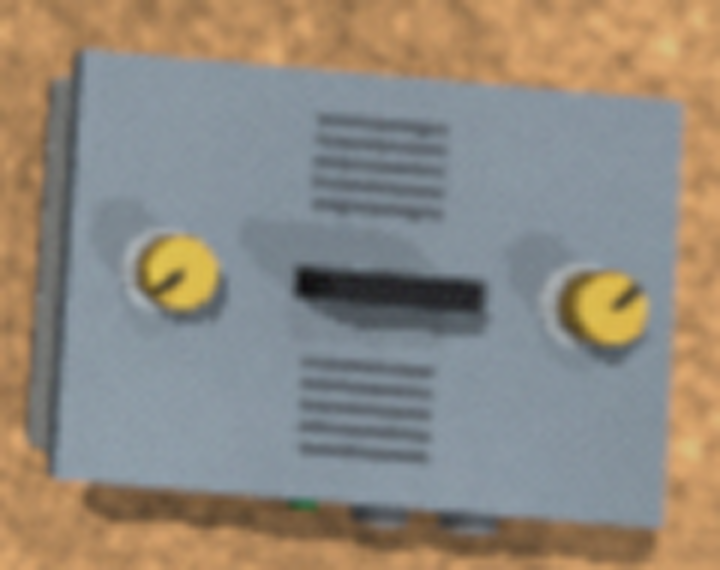

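The enlarged crop gives the cover's yaw as about -6°. The A mark points down-left (turn about 0.15) and the B mark up-right (about 0.25). Next I move over screw A.

```bash
cat >> h.py <<'E'
def down(yaw): # tool x at yaw (deg), z down
    a=np.radians(yaw); x=np.array([np.cos(a),np.sin(a),0]); z=np.array([0,0,-1.]); return R.from_matrix(np.c_[x,np.cross(z,x),z])
def goto(p,yaw,o=None):
    o=o or readout.get_obs(); r=rot(o)
    print('shift',r.inv().apply(np.array(p)-o['tcp_pos']).round(4),'turn',np.degrees((r.inv()*down(yaw)).as_rotvec()).round(1))
def yaw(o): x=rot(o).apply([1,0,0]); return np.degrees(np.arctan2(x[1],x[0]))
E
python3 - <<'E'
from h import *
goto((.45,.22,.26),125); goto((.50,-.18,.26),84)
ci=viewer.camera_info('wrist'); o=readout.get_obs(); M=ci['cam_to_world']; print(ci['vfov'],rot(o).inv().apply(M[:3,3]-o['tcp_pos']), rot(o).as_matrix().T@M[:3,:3])
E
```

```text
shift [-0.3807 -0.2742 -0.0292] turn [-0.1  0.  40.5]
shift [-0.5292 -0.649  -0.0288] turn [-0.1  0.  81.5]
66.04102219018614 [ 0.06755637  0.00175895 -0.14153688] [[-3.19916395e-04  9.64205455e-01  2.65156064e-01]
 [ 9.99999928e-01  2.54705389e-04  2.80318109e-04]
 [ 2.02747571e-04  2.65156134e-01 -9.64205467e-01]]
```

Call:
jog_arm(plan=[[[-0.38,-0.274,-0.029],[0,0,40.5],-0.2],[[-0.38,-0.274,-0.029],[0,0,40.5],-0.2],[[-0.38,-0.274,-0.029],[0,0,40.5],-0.2],[[-0.38,-0.274,-0.029],[0,0,40.5],-0.2],[[-0.38,-0.274,-0.029],[0,0,40.5],-0.2],[[-0.38,-0.274,-0.029],[0,0,40.5],-0.2],[[-0.38,-0.274,-0.029],[0,0,40.5],-0.2],[[-0.38,-0.274,-0.029],[0,0,40.5],-0.2],[[-0.529,-0.649,-0.029],[0,0,81.5],-0.2],[[-0.529,-0.649,-0.029],[0,0,81.5],-0.2],[[-0.529,-0.649,-0.029],[0,0,81.5],-0.2],[[-0.529,-0.649,-0.029],[0,0,81.5],-0.2]], squeeze=40)

```text
time_s: 1.6
tcp_pos: [0.4805, -0.0294, 0.2601]
tool_rot: [-0.0, 0.745, 0.667, 0.0]
ft_force: [1.3, 0.7, -0.5]
finger_gap: 0.0513
gripper_force: 0.0
```

Call:
jog_arm(plan=[[[0,0,0],[0,0,0],-0.2],[[0,0,0],[0,0,0],-0.2]])

```text
time_s: 1.85
tcp_pos: [0.4805, -0.0273, 0.2601]
tool_rot: [-0.0, 0.743, 0.669, -0.0]
ft_force: [-0.3, 0.8, 0.6]
finger_gap: 0.0513
gripper_force: 0.0
```

```bash
python3 - <<'E'
from h import *
o=readout.get_obs(); print(o['time_s'],o['tcp_pos'],yaw(o),o['finger_gap'],o['joint_positions'])
ci=viewer.camera_info('wrist'); im=viewer.grab_frame('wrist'); cv2.imwrite('pics/w1.png',im)
_,_,s=blobs(im,(18,120,90),(32,255,255),60); print([(a,c,p2w(ci,[c],.124)[0].round(4)) for a,c in s])
_,_,s=blobs(im,(0,0,0),(180,255,45),200); print([(a,c,p2w(ci,[c],.134)[0].round(4)) for a,c in s])
E
```

```text
1.85 [ 0.48050122 -0.0273247   0.26006871] 84.01385483193968 0.05134134724859759 [-3.29719865e-01 -2.48491775e-01 -1.87404827e-01  1.63262818e+00
  4.05271881e-04  1.34555408e+00]
[(np.int32(218), array([369.4, 286.7]), array([ 0.5205, -0.1318,  0.124 ]))]
[(np.int32(1855), array([522.8, 257.8]), array([ 0.6688, -0.1106,  0.134 ])), (np.int32(46511), array([322.1, 348.1]), array([ 0.4658, -0.1932,  0.134 ]))]
```

View pics/w1.png

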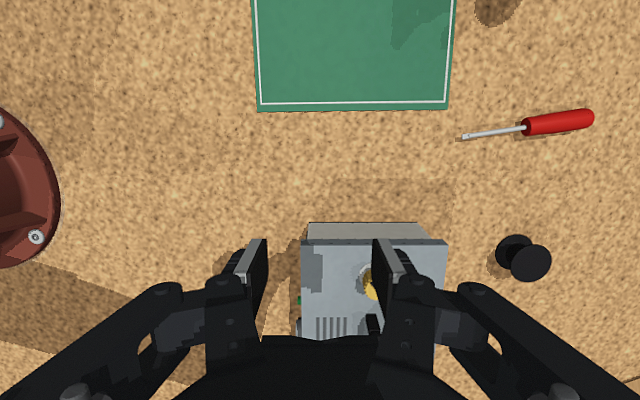

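The wrist view shows the fingers hiding most of the cover, with knob A partly hidden at (370,287). I shift further -y so the cover falls into the clear upper half.

```bash
python3 - <<'E'
from h import *
goto((.51,-.36,.25),84)
E
```

```text
shift [-0.3286  0.0636  0.01  ] turn [-0.  -0.   0.1]
```

Call:
jog_arm(plan=[[[-0.33,0.064,0.01],[0,0,0],-0.2],[[-0.33,0.064,0.01],[0,0,0],-0.2],[[-0.33,0.064,0.01],[0,0,0],-0.2],[[-0.33,0.064,0.01],[0,0,0],-0.2],[[-0.33,0.064,0.01],[0,0,0],-0.2],[[-0.33,0.064,0.01],[0,0,0],-0.2],[[-0.33,0.064,0.01],[0,0,0],-0.2],[[-0.33,0.064,0.01],[0,0,0],-0.2],[[-0.33,0.064,0.01],[0,0,0],-0.2]])

```text
time_s: 3.02
tcp_pos: [0.5106, -0.3607, 0.2508]
tool_rot: [0.0, 0.742, 0.67, 0.0]
ft_force: [-1.0, 0.6, -0.1]
finger_gap: 0.0513
gripper_force: 0.0
```

```bash
python3 - <<'E'
from h import *
o=readout.get_obs(); print(o['time_s'],o['tcp_pos'],yaw(o),o['ft_torque'])
ci=viewer.camera_info('wrist'); im=viewer.grab_frame('wrist'); cv2.imwrite('pics/w2.png',im)
_,_,s=blobs(im,(18,120,90),(32,255,255),60); print([(a,c,p2w(ci,[c],.124)[0].round(4)) for a,c in s])
E
```

```text
3.025 [ 0.5105771  -0.36072054  0.25078396] 84.13920682624006 [ 0.03487856 -0.00434358  0.00464547]
[(np.int32(676), array([312.9, 119.1]), array([ 0.5117, -0.2951,  0.124 ]))]
```

View pics/w2.png

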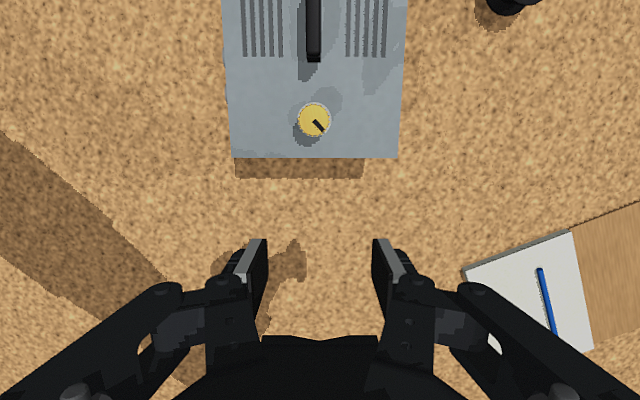

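Knob B is at about (314,119), with its mark pointing lower right. Both views put it near (0.513, -0.2955).

```bash
python3 - <<'E'
from h import *
goto((.5127,-.2955,.099),84)
E
```

```text
shift [ 0.0654 -0.0046  0.1518] turn [0.  0.  0.1]
```

Call:
jog_arm(plan=[[[0.065,-0.005,0.04],[0,0,0],-0.2],[[0.065,-0.005,0.08],[0,0,0],-0.2],[[0.065,-0.005,0.1],[0,0,0],-0.2],[[0.065,-0.005,0.125],[0,0,0],-0.2],[[0.065,-0.005,0.15],[0,0,0],-0.2],[[0.065,-0.005,0.15],[0,0,0],-0.2],[[0.065,-0.005,0.15],[0,0,0],0.2],[[0.065,-0.005,0.15],[0,0,0],0.8],[[0.065,-0.005,0.15],[0,0,0],0.8],[[0.065,-0.005,0.15],[0,0,0],0.8]], squeeze=40)

```text
time_s: 4.32
tcp_pos: [0.5123, -0.298, 0.1023]
tool_rot: [0.001, 0.743, 0.669, -0.0]
ft_force: [-2.9, 0.1, 7.1]
finger_gap: 0.0248
gripper_force: 39.2
```

Call:
jog_arm(plan=[[[0,0,-0.001],[0,0,-10],0.8],[[0,0,-0.001],[0,0,-20],0.8],[[0,0,-0.001],[0,0,-30],0.8],[[0,0,-0.001],[0,0,-40],0.8],[[0,0,-0.001],[0,0,-50],0.8],[[0,0,-0.001],[0,0,-60],0.8],[[0,0,-0.001],[0,0,-70],0.8],[[0,0,-0.001],[0,0,-80],0.8],[[0,0,-0.001],[0,0,-90],0.8],[[0,0,-0.001],[0,0,-100],0.8],[[0,0,-0.001],[0,0,-110],0.8],[[0,0,-0.001],[0,0,-120],0.8]])

```text
time_s: 5.82
tcp_pos: [0.5126, -0.2972, 0.1024]
tool_rot: [0.001, -0.211, 0.977, -0.0]
ft_force: [2.2, 1.8, 0.5]
finger_gap: 0.0246
gripper_force: 39.6
```

```bash
python3 - <<'E'
from h import *
o=readout.get_obs(); print(o['time_s'],o['tcp_pos'],yaw(o),o['ft_torque'],o['ft_force'],o['finger_gap'],o['joint_positions'])
E
```

```text
5.825 [ 0.51255735 -0.2972499   0.10238012] -155.63905805428783 [ 0.38698213 -0.24844621 -0.07128109] [2.16462428 1.75628556 0.52746829] 0.024556849245412096 [-7.46562951e-01  9.50931642e-02 -1.46448785e-01  1.32764091e+00
  9.83622054e-04 -1.17173996e+00]
```

Call:
jog_arm(plan=[[[0,0,0],[0,0,-6],0.8],[[0,0,0],[0,0,-12],0.8],[[0,0,0],[0,0,-16],0.8],[[0,0,0],[0,0,-16],0.8]])

```text
time_s: 6.32
tcp_pos: [0.5125, -0.2972, 0.1024]
tool_rot: [0.001, -0.342, 0.94, -0.0]
ft_force: [0.7, 2.3, 3.0]
finger_gap: 0.0248
gripper_force: 39.9
```

```bash
python3 - <<'E'
from h import *
o=readout.get_obs(); print(yaw(o),o['ft_torque'],o['ft_force'],o['finger_gap'])
E
```

```text
-139.99514588604606 [ 0.591324   -0.20803227  0.01551676] [0.73795179 2.29138153 2.95153221] 0.02483232149552823
```

Call:
jog_arm(plan=[[[0,0,0],[0,0,-5],0.8],[[0,0,0],[0,0,-10],0.8],[[0,0,0],[0,0,-14],0.8],[[0,0,0],[0,0,-14],0.8]])

```text
time_s: 6.82
tcp_pos: [0.5122, -0.2984, 0.1023]
tool_rot: [-0.0, -0.453, 0.892, -0.001]
ft_force: [1.4, -4.5, 3.3]
finger_gap: 0.0245
gripper_force: 40.0
```

```bash
python3 - <<'E'
from h import *
o=readout.get_obs(); print(yaw(o),o['ft_torque'],o['ft_force'],o['finger_gap'])
E
```

```text
-126.16128517801538 [-0.8495557  -0.01202077 -0.60029305] [ 1.44060717 -4.49764195  3.31603212] 0.02454929705356597
```

The torque of -0.6 N m shows B is at its stop. I release, rise and go to A.

Call:
jog_arm(plan=[[[0,0,0],[0,0,0],-0.2],[[0,0,0],[0,0,0],-0.2],[[0,0,0],[0,0,0],-0.2],[[0,0,-0.06],[0,0,10],-0.2],[[0,0,-0.1],[0,0,20],-0.2],[[0,0,-0.1],[0,0,30],-0.2],[[0,0,-0.1],[0,0,40],-0.2],[[0,0,-0.1],[0,0,50],-0.2],[[0,0,-0.1],[0,0,60],-0.2],[[0,0,-0.1],[0,0,70],-0.2]])

```text
time_s: 8.07
tcp_pos: [0.5117, -0.2969, 0.2011]
tool_rot: [-0.0, 0.142, 0.99, 0.0]
ft_force: [0.4, 0.4, -0.0]
finger_gap: 0.0511
gripper_force: 0.0
```

```bash
python3 - <<'E'
from h import *
o=readout.get_obs(); print(o['tcp_pos'],yaw(o)); goto((.5295,-.1385,.18),84,o)
E
```

```text
[ 0.51174514 -0.29689705  0.20110157] 163.676428379289
shift [0.0275 0.157  0.0212] turn [ 0.  -0.  79.7]
```

Call:
jog_arm(plan=[[[0.0275,0.157,0.02],[0,0,79.7],-0.2],[[0.0275,0.157,0.02],[0,0,79.7],-0.2],[[0.0275,0.157,0.02],[0,0,79.7],-0.2],[[0.0275,0.157,0.02],[0,0,79.7],-0.2],[[0.0275,0.157,0.02],[0,0,79.7],-0.2],[[0.0275,0.157,0.02],[0,0,79.7],-0.2],[[0.0275,0.157,0.02],[0,0,79.7],-0.2],[[0.0275,0.157,0.02],[0,0,79.7],-0.2],[[0.0275,0.157,0.02],[0,0,79.7],-0.2],[[0.0275,0.157,0.02],[0,0,79.7],-0.2]])

```text
time_s: 9.32
tcp_pos: [0.5286, -0.1385, 0.1813]
tool_rot: [-0.0, 0.741, 0.672, 0.0]
ft_force: [-0.3, 0.1, -0.3]
finger_gap: 0.0515
gripper_force: 0.0
```

```bash
python3 - <<'E'
from h import *
o=readout.get_obs(); print(o['tcp_pos'],yaw(o),o['ft_torque']); goto((.5295,-.1385,.102),84,o)
E
```

```text
[ 0.52855911 -0.13852798  0.18125508] 84.42942967093806 [-0.00817632  0.00176521  0.0036952 ]
shift [0.0001 0.0009 0.0793] turn [-0.  -0.   0.4]
```

Call:
jog_arm(plan=[[[0,0.001,0.03],[0,0,0],-0.2],[[0,0.001,0.055],[0,0,0],-0.2],[[0,0.001,0.08],[0,0,0],-0.2],[[0,0.001,0.08],[0,0,0],-0.2],[[0,0.001,0.08],[0,0,0],0.2],[[0,0.001,0.08],[0,0,0],0.8],[[0,0.001,0.08],[0,0,0],0.8],[[0,0.001,0.08],[0,0,0],0.8]])

```text
time_s: 10.32
tcp_pos: [0.5299, -0.139, 0.1029]
tool_rot: [0.001, 0.741, 0.671, 0.0]
ft_force: [-4.9, 0.9, 6.1]
finger_gap: 0.0248
gripper_force: 39.3
```

Call:
jog_arm(plan=[[[0,0,0],[0,0,-10],0.8],[[0,0,0],[0,0,-20],0.8],[[0,0,0],[0,0,-30],0.8],[[0,0,0],[0,0,-40],0.8],[[0,0,0],[0,0,-50],0.8],[[0,0,0],[0,0,-60],0.8],[[0,0,0],[0,0,-70],0.8],[[0,0,0],[0,0,-80],0.8],[[0,0,0],[0,0,-90],0.8],[[0,0,0],[0,0,-100],0.8],[[0,0,0],[0,0,-110],0.8],[[0,0,0],[0,0,-120],0.8]])

```text
time_s: 11.82
tcp_pos: [0.5308, -0.1378, 0.103]
tool_rot: [0.002, -0.214, 0.977, 0.0]
ft_force: [0.4, 7.6, 4.9]
finger_gap: 0.0249
gripper_force: 39.4
```

Call:
jog_arm(plan=[[[0,0,0],[0,0,-6],0.8],[[0,0,0],[0,0,-12],0.8],[[0,0,0],[0,0,-18],0.8],[[0,0,0],[0,0,-24],0.8],[[0,0,0],[0,0,-24],0.8]])

```text
time_s: 12.45
tcp_pos: [0.5305, -0.1378, 0.1029]
tool_rot: [0.001, -0.41, 0.912, 0.0]
ft_force: [-0.9, 7.2, 6.2]
finger_gap: 0.0247
gripper_force: 39.5
```

```bash
python3 - <<'E'
from h import *
o=readout.get_obs(); print(yaw(o),o['ft_torque'],o['ft_force'],o['finger_gap'],o['joint_positions'][5])
E
```

```text
-131.5413934743354 [ 1.5024093   0.20190091 -0.01656163] [-0.85878963  7.23946624  6.18231839] 0.024726808308463355 -1.3400595440970258
```

Call:
jog_arm(plan=[[[0,0,0],[0,0,-5],0.8],[[0,0,0],[0,0,-10],0.8],[[0,0,0],[0,0,-14],0.8],[[0,0,0],[0,0,-14],0.8]])

```text
time_s: 12.95
tcp_pos: [0.5303, -0.1375, 0.1028]
tool_rot: [0.002, -0.518, 0.855, 0.0]
ft_force: [-1.7, 8.1, 5.6]
finger_gap: 0.0243
gripper_force: 39.7
```

```bash
python3 - <<'E'
from h import *
o=readout.get_obs(); print(yaw(o),o['ft_torque'],o['ft_force'],o['finger_gap'],o['joint_positions'][5])
E
```

```text
-117.60483010650051 [ 1.90173096  0.31875178 -0.56023911] [-1.66164082  8.05798578  5.60036483] 0.02432165593734052 -1.5832438234238315
```

Call:
jog_arm(plan=[[[0,0,0],[0,0,0],-0.2],[[0,0,0],[0,0,0],-0.2],[[0,0,0],[0,0,0],-0.2],[[0,0,-0.06],[0,0,0],-0.2],[[0,0,-0.12],[0,0,0],-0.2],[[-0.065,0,-0.16],[0,0,-10],-0.2],[[-0.065,0,-0.16],[0,0,-20],-0.2],[[-0.065,0,-0.16],[0,0,-20],-0.2],[[-0.065,0,-0.16],[0,0,-20],-0.2]])

```text
time_s: 14.08
tcp_pos: [0.5593, -0.0816, 0.2604]
tool_rot: [-0.0, -0.657, 0.754, 0.001]
ft_force: [-0.2, -0.1, 0.6]
finger_gap: 0.0512
gripper_force: 0.0
```

```bash
python3 - <<'E'
from h import *
o=readout.get_obs(); print(o['time_s'],o['tcp_pos'],yaw(o),o['ft_torque'])
ci=viewer.camera_info('wrist'); im=viewer.grab_frame('wrist'); cv2.imwrite('pics/w3.png',im)
_,_,s=blobs(im,(18,120,90),(32,255,255),60); print([(a,c,p2w(ci,[c],.124)[0].round(4)) for a,c in s])
_,_,s=blobs(im,(0,0,0),(180,255,60),300,(0,0,640,200)); print([(a,c,p2w(ci,[c],.134)[0].round(4)) for a,c in s])
E
```

```text
14.075 [ 0.55930012 -0.08162484  0.26036457] -97.92199781694657 [0.0005312  0.0566927  0.01877624]
[(np.int32(652), array([343.9, 120.4]), array([ 0.529 , -0.1386,  0.124 ]))]
[(np.int32(979), array([342. ,  31.7]), array([ 0.5232, -0.207 ,  0.134 ])), (np.int32(2343), array([154. , 113.3]), array([ 0.688 , -0.1674,  0.134 ]))]
```

View pics/w3.png

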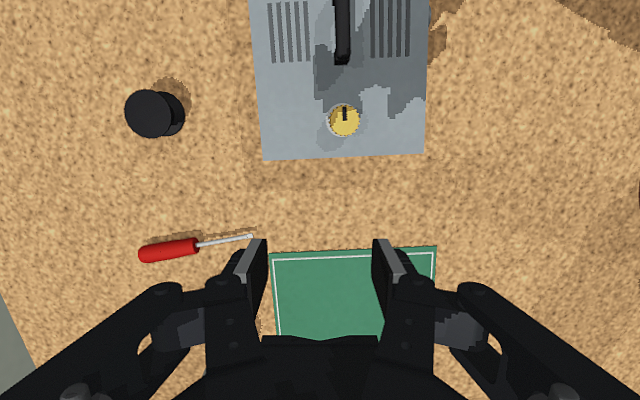

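Knob A's mark, at (344,113), points straight at the handle, so A is fully loose. Now the handle.

```bash
python3 - <<'E'
from h import *
goto((.5213,-.2177,.109),-96.15)
E
```

```text
shift [0.14   0.0186 0.1513] turn [ 0.1  0.  -1.8]
```

Call:
jog_arm(plan=[[[0.14,0.019,0.05],[0,0,-1.8],-0.2],[[0.14,0.019,0.05],[0,0,-1.8],-0.2],[[0.14,0.019,0.06],[0,0,-1.8],-0.2],[[0.14,0.019,0.06],[0,0,-1.8],-0.2],[[0.14,0.019,0.1],[0,0,-1.8],-0.2],[[0.14,0.019,0.125],[0,0,-1.8],-0.2],[[0.14,0.019,0.15],[0,0,-1.8],-0.2],[[0.14,0.019,0.15],[0,0,-1.8],-0.2],[[0.14,0.019,0.15],[0,0,-1.8],0.4],[[0.14,0.019,0.15],[0,0,-1.8],1],[[0.14,0.019,0.15],[0,0,-1.8],1],[[0.14,0.019,0.15],[0,0,-1.8],1]], squeeze=70)

```text
time_s: 15.62
tcp_pos: [0.5224, -0.2178, 0.113]
tool_rot: [-0.0, -0.67, 0.743, -0.001]
ft_force: [-4.7, 1.4, 7.0]
finger_gap: 0.0106
gripper_force: 69.8
```

Call:
jog_arm(plan=[[[0,0,-0.005],[0,0,0],1],[[0,0,-0.01],[0,0,0],1],[[0,0,-0.015],[0,0,0],1],[[0,0,-0.02],[0,0,0],1]])

```text
time_s: 16.12
tcp_pos: [0.5222, -0.2173, 0.1315]
tool_rot: [0.0, -0.67, 0.742, 0.0]
ft_force: [0.2, 0.4, -5.9]
finger_gap: 0.0108
gripper_force: 68.4
```

```bash
python3 - <<'E'
from h import *
o=readout.get_obs(); print(o['tcp_pos'],yaw(o),o['ft_torque'],o['ft_force'],o['finger_gap'])
E
```

```text
[ 0.52220237 -0.21730527  0.1315028 ] -95.886073367005 [0.00074112 0.00534288 0.03822357] [ 0.24532561  0.35752475 -5.90361339] 0.010790577244142716
```

```bash
python3 - <<'E'
from h import *
o=readout.get_obs(); goto((.5222,-.2173,.21),-95.9); goto((.5435,.1886,.21),-95.2);goto((.5435,.1886,.06),-95.2)
E
```

```text
shift [-0.      0.     -0.0785] turn [0. 0. 0.]
shift [-0.406   0.0204 -0.0784] turn [ 0.   0.  -0.7]
shift [-0.4059  0.0204  0.0716] turn [ 0.   0.  -0.7]
```

Call:
jog_arm(plan=[[[0,0,-0.025],[0,0,0],1],[[0,0,-0.055],[0,0,0],1],[[-0.02,0,-0.078],[0,0,0],1],[[-0.06,0.002,-0.078],[0,0,-0.7],1],[[-0.105,0.005,-0.078],[0,0,-0.7],1],[[-0.15,0.008,-0.078],[0,0,-0.7],1],[[-0.2,0.01,-0.078],[0,0,-0.7],1],[[-0.25,0.012,-0.078],[0,0,-0.7],1],[[-0.3,0.015,-0.078],[0,0,-0.7],1],[[-0.35,0.018,-0.078],[0,0,-0.7],1],[[-0.385,0.02,-0.078],[0,0,-0.7],1],[[-0.406,0.02,-0.078],[0,0,-0.7],1]])

```text
time_s: 17.62
tcp_pos: [0.5437, 0.1903, 0.2094]
tool_rot: [0.0, -0.675, 0.738, 0.0]
ft_force: [0.3, -0.9, -5.8]
finger_gap: 0.0107
gripper_force: 68.7
```

Call:
jog_arm(plan=[[[0,0,0],[0,0,0],1],[[0,0,0],[0,0,0],1]])

```text
time_s: 17.88
tcp_pos: [0.5441, 0.1878, 0.2093]
tool_rot: [-0.0, -0.674, 0.739, -0.0]
ft_force: [-0.0, 0.8, -4.7]
finger_gap: 0.0104
gripper_force: 68.7
```

```bash
python3 - <<'E'
from h import *
o=readout.get_obs(); print(o['tcp_pos'],yaw(o),o['ft_force']); goto((.5435,.1886,.06),-95.2,o)
im=viewer.grab_frame('top'); cv2.imwrite('pics/top1.png',im)
E
```

```text
[0.54408563 0.18776422 0.20927008] -95.21812206485647 [-0.00940831  0.82672675 -4.69490216]
shift [-0.0008  0.0006  0.1493] turn [ 0. -0. -0.]
```

View pics/top1.png

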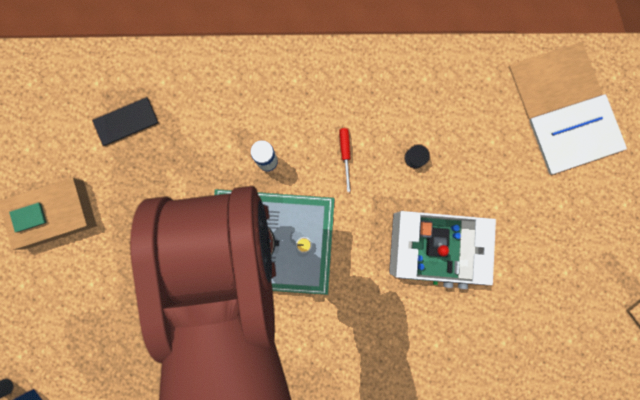

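The top view shows the cover over the mat and the case open. The red ball is at about (444,251), and knob B's mark points at the handle. I lower the cover.

Call:
jog_arm(plan=[[[-0.001,0.0005,0.04],[0,0,0],1],[[-0.001,0.0005,0.08],[0,0,0],1],[[-0.001,0.0005,0.115],[0,0,0],1],[[-0.001,0.0005,0.14],[0,0,0],1],[[-0.001,0.0005,0.155],[0,0,0],1],[[-0.001,0.0005,0.16],[0,0,0],1],[[-0.001,0.0005,0.163],[0,0,0],1],[[-0.001,0.0005,0.165],[0,0,0],1]])

```text
time_s: 18.92
tcp_pos: [0.5442, 0.1897, 0.0452]
tool_rot: [0.001, -0.674, 0.738, -0.0]
ft_force: [-0.2, 0.9, -6.8]
finger_gap: 0.0102
gripper_force: 68.7
```

Call:
jog_arm(plan=[[[0,0,0.001],[0,0,0],1],[[0,0,0.002],[0,0,0],1],[[0,0,0.003],[0,0,0],1]])

```text
time_s: 19.3
tcp_pos: [0.5436, 0.1897, 0.0414]
tool_rot: [0.0, -0.674, 0.738, -0.0]
ft_force: [-0.9, -0.5, -5.5]
finger_gap: 0.0104
gripper_force: 68.7
```

Call:
jog_arm(plan=[[[0,0,0.001],[0,0,0],1],[[0,0,0.002],[0,0,0],1],[[0,0,0.002],[0,0,0],1]])

```text
time_s: 19.68
tcp_pos: [0.5436, 0.1896, 0.04]
tool_rot: [0.0, -0.674, 0.738, -0.0]
ft_force: [-4.7, -1.1, 4.3]
finger_gap: 0.0102
gripper_force: 70.0
```

Call:
jog_arm(plan=[[[0,0,0],[0,0,0],0.4],[[0,0,0],[0,0,0],-0.2],[[0,0,0],[0,0,0],-0.2],[[0,0,0],[0,0,0],-0.2],[[0,0,-0.05],[0,0,0],-0.2],[[0,0,-0.11],[0,0,0],-0.2],[[0,0,-0.16],[0,0,0],-0.2],[[0,0,-0.16],[0,0,0],-0.2]])

```text
time_s: 20.68
tcp_pos: [0.5459, 0.1899, 0.2043]
tool_rot: [0.003, -0.674, 0.738, -0.002]
ft_force: [0.0, -0.3, 0.2]
finger_gap: 0.0515
gripper_force: 0.0
```

```bash
python3 - <<'E'
from h import *
o=readout.get_obs(); print(o['time_s'],o['tcp_pos'],o['ft_force'])
im=viewer.grab_frame('top'); cv2.imwrite('pics/top2.png',im); ci=viewer.camera_info('top')
h=cv2.cvtColor(im,cv2.COLOR_BGR2HSV); m=(cv2.inRange(h,(0,170,90),(8,255,255))|cv2.inRange(h,(172,170,90),(180,255,255)))
m[:205]=0;m[295:]=0;m[:,:385]=0;m[:,505:]=0
n,l,s,c=cv2.connectedComponentsWithStats(m); print([(s[i,4],c[i].round(1),p2w(ci,[c[i]],.068)[0].round(4)) for i in range(1,n)])
m=cv2.inRange(h,(0,0,150),(180,60,255));m[:205]=0;m[295:]=0;m[:,:398]=0;m[:,505:]=0
r=cv2.minAreaRect(cv2.findNonZero(m)); w=p2w(ci,cv2.boxPoints(r),.09); print(w.round(4),w.mean(0))
a=np.radians(-6); Rz=np.array([[np.cos(a),-np.sin(a)],[np.sin(a),np.cos(a)]])
for p in((-.047,0),(.01,0)): print(p,np.array([.5215,-.2175])+Rz@p)
cv2.imwrite('pics/crop2.png',cv2.resize(im[180:300,200:505],None,fx=2.6,fy=2.6,interpolation=cv2.INTER_CUBIC))
goto((.476,-.213,.2),-96)
E
```

```text
20.675 [0.54591057 0.18988691 0.20429066] [ 0.02917778 -0.29052619  0.18931418]
[(np.int32(86), array([442.7, 250.3]), array([ 0.5139, -0.219 ,  0.068 ]))]
[[ 0.4439 -0.0951  0.09  ]
 [ 0.6083 -0.113   0.09  ]
 [ 0.5875 -0.3414  0.09  ]
 [ 0.4223 -0.3201  0.09  ]] [ 0.51549617 -0.21741861  0.09      ]
(-0.047, 0) [ 0.47475747 -0.21258716]
(0.01, 0) [ 0.53144522 -0.21854528]
shift [0.4073 0.0321 0.0009] turn [-0.2  0.   0.8]
```

View pics/crop2.png

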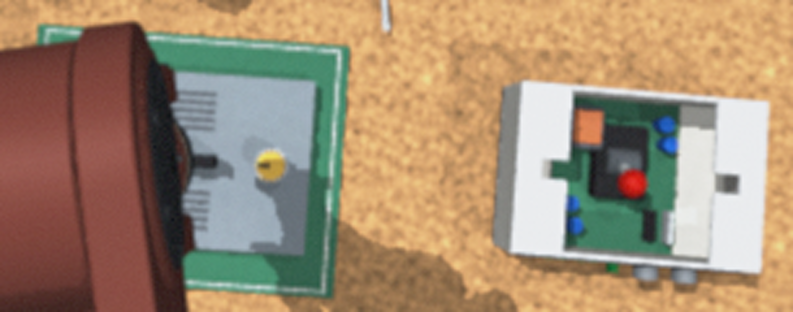

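Cover released on the mat. The ball, at crop (632,183), is 8 mm in front of the case's middle, so the lever is still at its start. Knob B's mark points to the handle. Next I move into the case with the fingers shut.

Call:
jog_arm(plan=[[[0.06,0.01,-0.01],[0,0,0],1],[[0.12,0.02,-0.01],[0,0,0],1],[[0.18,0.03,0],[0,0,0.8],1],[[0.24,0.03,0],[-0.2,0,0.8],1],[[0.3,0.035,0],[-0.2,0,0.8],1],[[0.36,0.035,0],[-0.2,0,0.8],1],[[0.409,0.035,0],[-0.2,0,0.8],1],[[0.409,0.035,0],[-0.2,0,0.8],1],[[0.409,0.035,0],[-0.2,0,0.8],1],[[0.409,0.035,0],[-0.2,0,0.8],1]])

```text
time_s: 21.98
tcp_pos: [0.4718, -0.2133, 0.1987]
tool_rot: [-0.001, -0.67, 0.743, 0.002]
ft_force: [-0.7, -0.9, 0.4]
finger_gap: 0.0003
gripper_force: 0.0
```

```bash
python3 - <<'E'
from h import *
o=readout.get_obs(); print(o['tcp_pos'],o['finger_gap']); goto((.4726,-.2144,.057),-96,o)
E
```

```text
[ 0.47175424 -0.21333955  0.19871218] 0.0003236868862154278
shift [ 0.0011 -0.0015  0.1417] turn [0.2 0.  0.1]
```

Call:
jog_arm(plan=[[[0.001,-0.0015,0.05],[0.2,0,0],1],[[0.001,-0.0015,0.09],[0.2,0,0],1],[[0.001,-0.0015,0.115],[0.2,0,0],1],[[0.001,-0.0015,0.135],[0.2,0,0],1],[[0.001,-0.0015,0.142],[0.2,0,0],1],[[0.001,-0.0015,0.142],[0.2,0,0],1]])

```text
time_s: 22.72
tcp_pos: [0.4727, -0.215, 0.0574]
tool_rot: [0.0, -0.67, 0.743, 0.0]
ft_force: [0.2, -0.5, -0.7]
finger_gap: -0.0002
gripper_force: 0.0
```

Call:
jog_arm(plan=[[[0,-0.006,0],[0,0,0],1],[[0,-0.012,0],[0,0,0],1],[[0,-0.018,0],[0,0,0],1],[[0,-0.024,0],[0,0,0],1],[[0,-0.03,0],[0,0,0],1],[[0,-0.036,0],[0,0,0],1],[[0,-0.042,0],[0,0,0],1],[[0,-0.046,0],[0,0,0],1],[[0,-0.046,0],[0,0,0],1]])

```text
time_s: 23.85
tcp_pos: [0.5187, -0.2204, 0.0571]
tool_rot: [0.0, -0.669, 0.743, -0.0]
ft_force: [-0.1, -0.4, -0.6]
finger_gap: 0.0
gripper_force: 0.0
```

Call:
jog_arm(plan=[[[0,-0.003,0],[0,0,0],1],[[0,-0.006,0],[0,0,0],1],[[0,-0.008,0],[0,0,0],1]])

```text
time_s: 24.22
tcp_pos: [0.5263, -0.2212, 0.057]
tool_rot: [-0.0, -0.669, 0.743, 0.0]
ft_force: [-2.8, -0.0, -0.2]
finger_gap: 0.0001
gripper_force: 1.5
```

Call:
jog_arm(plan=[[[0,-0.002,0],[0,0,0],1],[[0,-0.004,0],[0,0,0],1]])

```text
time_s: 24.48
tcp_pos: [0.5273, -0.2212, 0.0567]
tool_rot: [-0.002, -0.669, 0.743, 0.003]
ft_force: [-22.9, 1.8, 10.0]
finger_gap: 0.0002
gripper_force: 12.0
```

The 23 N resistance shows the lever at its stop. I back off, lift out and check.

Call:
jog_arm(plan=[[[0,0.01,0],[0,0,0],1],[[0,0.025,0],[0,0,0],1],[[0,0.03,-0.04],[0,0,0],1],[[0,0.03,-0.1],[0,0,0],1],[[0,0.03,-0.16],[0,0,0],1],[[-0.06,0.04,-0.2],[0,0,0],1],[[-0.12,0.05,-0.2],[0,0,0],1],[[-0.17,0.06,-0.2],[0,0,0],1],[[-0.17,0.06,-0.2],[0,0,0],1],[[-0.17,0.06,-0.2],[0,0,0],1]])

```text
time_s: 25.72
tcp_pos: [0.4887, -0.0465, 0.2576]
tool_rot: [0.0, -0.67, 0.743, -0.001]
ft_force: [0.5, -0.9, 0.1]
finger_gap: -0.0004
gripper_force: 0.0
```

```bash
python3 - <<'E'
from h import *
o=readout.get_obs(); print(o['time_s'],o['tcp_pos'],o['ft_force'])
im=viewer.grab_frame('top'); ci=viewer.camera_info('top')
h=cv2.cvtColor(im,cv2.COLOR_BGR2HSV); m=(cv2.inRange(h,(0,170,90),(8,255,255))|cv2.inRange(h,(172,170,90),(180,255,255)))
m[:205]=0;m[295:]=0;m[:,:385]=0;m[:,505:]=0
n,l,s,c=cv2.connectedComponentsWithStats(m); print([(s[i,4],c[i].round(1),p2w(ci,[c[i]],.068)[0].round(4)) for i in range(1,n)])
for lo,hi,z in(((18,120,90),(32,255,255),.047),):
    _,_,s=blobs(im,lo,hi,15,(200,180,345,300)); print([(a,c,p2w(ci,[c],z)[0].round(4)) for a,c in s])
cv2.imwrite('pics/crop3.png',cv2.resize(im[120:310,190:510],None,fx=2.5,fy=2.5,interpolation=cv2.INTER_CUBIC))
E
```

```text
25.725 [ 0.48869781 -0.04645946  0.25755567] [ 0.50268884 -0.85824786  0.10101107]
[(np.int32(31), array([443.5, 230.6]), array([ 0.5598, -0.2228,  0.068 ]))]
[(np.int32(89), array([236.1, 238.7]), array([0.5513, 0.2643, 0.047 ])), (np.int32(79), array([303.9, 243.4]), array([0.5368, 0.1047, 0.047 ]))]
```

View pics/crop3.png

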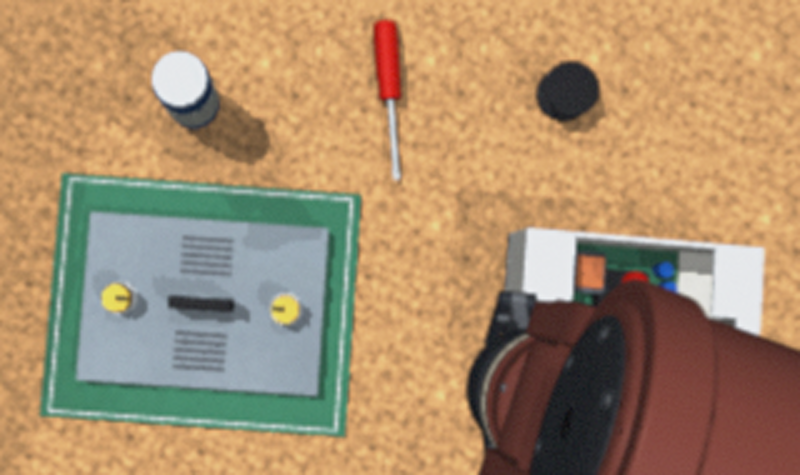

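The cover is flat and centred on the mat, both marks point at the handle and the bystanders are unmoved. The ball, at crop (635,277), has swung to the back.

```bash
python3 -c "
from rig import manip; print(manip.sign_off())"
```

```text
the job is handed in; nothing more can be done
None
```

I handed the job in at about 26 s: both screws were turned to their stops, the cover is flat on the middle of the mat (within about 4 mm), the lever was pushed to its back stop, and the bystanders were left untouched; the sign-off returned no verdict.

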